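# Seat the round blank in the tacking nest and swing the keeper over it

### The job

Get the round end-cap blank ready for tacking: slide it across the fixture plate with your fingertips, without picking it up, until it drops over the rim and lies flat and fully home in the round nest. Then push the swing keeper round by its peg, over the blank, until it stands against its stop. Leave the square coupon and the other things lying where they are.

Things in the scene. Friction and masses are not known exactly. Their poses are not given: they have to be found in the camera images.
- blank_center (a point): the round blank: a plain dark steel disc, 80 mm in diameter, 10 mm thick, about 0.4 kg (0.27 to 0.51), loose, lying flat on the fixture plate to the left or to the right of the nest. The point is its centre, half-way up; z is its axis (either way up is the same)
- nest_center (a point): the nest: a round flat-bottomed recess, 84 mm in diameter, 10 mm deep, with a 40 mm knock-out hole in its floor. The point is the nest's centre at the level of the plate's face, 18 mm above the table; z is up. A seated blank is flush with the face, its centre 5 mm below this point, with 2 mm play all round
- fixture: the fixture fixed to the table: a bright steel plate with the nest, on an 8 mm base plate that sticks out 3 mm all round. Origin under the nest's centre, at table level. The face reaches 143 mm each way in y and -75 to +99 mm in x. The blank starts at x -30 to 0 mm, 86 to 98 mm off in +y or -y. A 160 mm tall drawer cabinet stands nearer the robot, to its right
- keeper (a joint): the swing keeper: flat dark steel arm, 18 mm wide, 8 mm thick, 55 mm long from its pivot, turning 3 mm above the plate's face: it clears a seated blank, an unseated one blocks it. 0 rad: parked at a stop pin (starts 0 to 0.5); grows anticlockwise from above; 2.07: at the other stop pin, pointing to the nest's centre. Stays where it is left; takes about 1.2 N at the peg
- keeper_pivot (a point): the keeper's pivot axis at the underside of the arm, 75 mm from the nest's centre along the fixture's +x (the side away from the robot). The pivot screw's head rises 15 mm above this point
- keeper_peg (a point): the upright steel push peg near the end of the keeper: 10 mm in diameter, 22 mm tall, standing on the arm's top 42 mm from the pivot. The point is the middle of its height, 40 mm above the table; its foot (the arm's top) is 11 mm lower, its top end 11 mm higher. x points along the arm, away from the pivot; y points the way the peg moves as the keeper closes
- coupon_2: the square coupon: a loose flame-cut steel plate, 60 x 60 x 6 mm, lying on the fixture plate on the other side of the nest from the blank; origin at the centre of its underside; a bystander
- ring_offcut: a loose sawn ring of pipe, 114 mm across, 32 mm tall, on the table to the left; origin at the centre of its underside; a bystander
- ceramic_cup_1: a pink ceramic gas cup, 22 mm across, 45 mm tall, standing on the table in front of the fixture; origin at the centre of its underside; a bystander
- ceramic_cup_2: a second such cup, close to the first; a bystander
- hex_bolt: a loose bolt, 80 mm long, lying on the table in front of the fixture; a bystander
There are look-alikes about, which are no part of the job. There is more than one size of the part that bears blank_center; the job needs the larger.

How it is judged:
By the outcome, as a careful person would: the job done as asked, in the order asked, and still so for the second after the job is handed in, with the robot touching nothing.
It also fails if it takes over 51 s, if anything falls off the work surface, if the arm or the gripper's body presses on something with over 40 N, if the wrist force passes 120 N, or if a joint passes its speed limit or range.

### The arm

A 6-joint arm with a two-finger parallel gripper is mounted at the origin on the work surface; the furniture and walls round the work are solid. World frame = base frame: x ahead of the robot, y to its left, z up, the work surface at z = 0. Lengths are in m, angles in rad, forces in N, time in s.
With the tool pointing down it reaches from about 0.275 to 0.725 m from the base axis. Payload 15.9 kg.
Tool frame: the origin (TCP) lies on the centre line of the jaws, within the pads' length; the fingertips stand 11 mm ahead of it and the grasp point (between the pads) lies 8 mm behind it; z points along the fingers, y is the line along which they close (so a half turn about z gives the same grasp; the last joint's range is limited). The gripper opens to 85 mm and grips with 20 to 120 N. Pads are 22 mm wide; open, the fingers measure 114 mm over their backs; the gripper's body (76 mm by 85 mm) begins 54 mm behind the grasp point. The pads swing forward as they close: fully open they stand 13 mm farther back than shut.
Start: joints at [-1.193, 0.213, -0.034, 1.323, 0, 1.571], TCP at [0.184, -0.465, 0.242] pointing down, gripper open.
Joint ranges: [-2.98, 2.98], [-0.74, 1.72], [-1.14, 1.35], [-2.1, 2.04], [-1.57, 1.44], [-3.14, 3.14]. Speed limits (rad/s): [1.89, 1.89, 2.39, 2.57, 3.14, 3.14].

### API

Orientations are given as a unit quaternion [x, y, z, w].
In Python, from bench import * gives the robot as it stands.
- The arm moves only by the shell command python3 -m inch 'ROWS' [OPENING]. ROWS is JSON, a list of rows, each a list of 2 entries, a list of its own where there are three numbers: the shift along the tool's x, y, z in mm, then the turn, a rotation vector about the tool's x, y, z in rad. In form: [[[dx, dy, dz], [wx, wy, wz]], ...]. A call has 1 to 8 rows; each row is the pose to reach, as a shift and turn from the pose commanded when the call began, along the tool's axes at that moment; what a row does not reach only later rows make up. A row lasts 1/8 s, in which the tool goes at most 62.5 mm and 10.7 degrees, less where a joint would pass 70% of its speed; a pose out of reach is approached as far as the arm can. A call with a gripper value outside its range is refused whole. OPENING is the finger opening in mm, from 0 to 85.4, set as the call begins (- or left out, the last holds). The fingers move at their own pace and stop on an object; the grip force is fixed at half the most. Time passes only in rows, so rows that repeat a pose let the fingers close. It gives the time, the measured TCP pose, the force, the opening and the grip force at its end, in the units of the state.
- observe(): the state, without advancing time (a new reading comes with each control period).
- read_camera(name): name is "scene" or "top"; returns (picture, depth): 384x512x3 uint8, blue, green, red; 384x512 float32, m along the optical axis (not along the pixel's ray), 0 where there is no reading.
- camera_params(name): a dict with "fx", "fy", "cx", "cy" (pixels), "rvec" (rotation vector, rad) and "tvec" (3), from world to camera coordinates, as OpenCV has them. Camera axes: x right, y down, z forward; pixel columns grow to the right and rows downward; lengths in m; the calibration is good to about 2 mm. A picture is of the moment at which its call begins. camera_params takes no time and is no camera call.
- close_job(): hands the job in; it is judged then, once.
The state is a dict: "time": time; "qpos": joint angles; "qvel": joint speeds; "joint_torque": joint torques, N m; "tool_pos": TCP position; "tcp_rot": TCP orientation; "contact_force": force on the tool from outside, world axes, zero at the start; "moment": the same for the moment, N m; "gripper_width": finger opening in m; "gripper_force": force on a finger pad.
Only numpy, scipy, OpenCV 4.12 (cv2) and the standard library are available. Lean on these libraries where they do the work, as an engineer would, in place of code of your own. Each camera call takes 0.05 s, during which the arm holds its last target. There are 200 camera calls.

## Working session

There is one attempt and no reset: what is moved stays moved. The work goes in short steps, Python scripts to look and compute and a shell command to move; the robot and the scene stay as the last step left them, time stands still between calls to the robot, and variables do not carry over. Pictures are saved under pics/ and viewed, at most 10 in all, crops included, and the job is handed in when it is done.

```bash
mkdir -p pics; python3 - <<'E'
from bench import *
import cv2,numpy as np
for n in("scene","top"):
    p,d=read_camera(n); cv2.imwrite(f"pics/{n}0.png",p); np.save(f"{n}_d.npy",d)
    c=camera_params(n); R=cv2.Rodrigues(np.array(c["rvec"],float))[0]; print(n,c,"pos",-R.T@np.array(c["tvec"]))
s=observe(); print(s["time"],s["tool_pos"],s["tcp_rot"],s["gripper_width"])
E
```

```text
scene {'fx': 459.39576240467557, 'fy': 459.39576240467557, 'cx': 257.962879565116, 'cy': 196.2292986267458, 'rvec': array([ 0.63421932, -2.5340077 ,  1.31367764]), 'tvec': array([0.45536423, 0.17562655, 0.93206286])} pos [0.09649432 0.79776278 0.67912137]
top {'fx': 418.2307431334592, 'fy': 418.2307431334592, 'cx': 257.5977460150884, 'cy': 186.37230498235857, 'rvec': array([ 2.20305456, -2.16547681,  0.05489877]), 'tvec': array([0.06981589, 0.47019137, 1.00409297])} pos [0.40601105 0.06551125 1.03199815]
0.1 [ 0.18432653 -0.46450211  0.24189305] [ 9.82214675e-01  1.87760810e-01 -9.76698726e-05 -4.48342308e-04] 0.08506295061776332
```

View pics/top0.png

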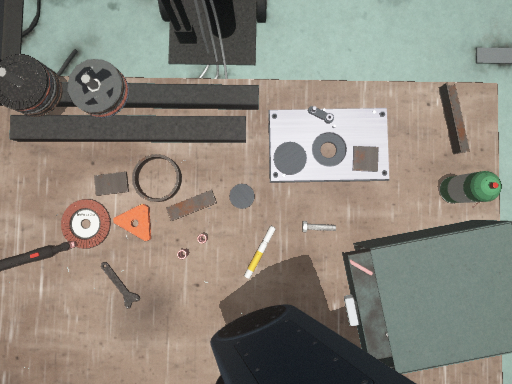

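View pics/scene0.png

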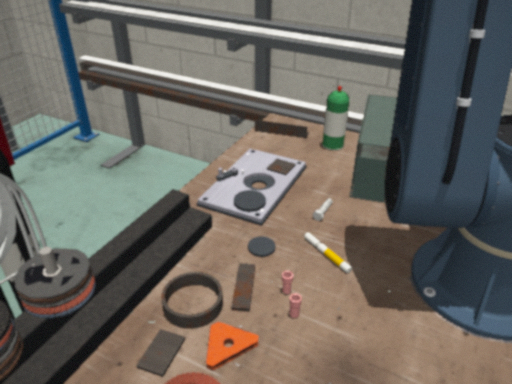

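The top view shows two dark discs: one on the fixture plate at (290,158), left of the nest (329,149), and a smaller one on the table at (242,196). The one on the plate fits the description. The keeper's pivot is at about (329,117) and its free end at about (311,109). Next I'll measure these and confirm with a crop.

```bash
cat > h.py <<'E'
import cv2,numpy as np
from bench import *
def ray(n,uv,z):
    c=camera_params(n); R=cv2.Rodrigues(np.array(c["rvec"],float))[0]; t=np.array(c["tvec"],float)
    o=-R.T@t; d=R.T@np.array([(uv[0]-c["cx"])/c["fx"],(uv[1]-c["cy"])/c["fy"],1.]); return o+d*(z-o[2])/d[2]
def warp(p,n,x0,x1,y0,y1,z,s=2500):
    "ray cast of plane z to metric picture: up=+x, left=+y"
    q=[(x1,y1),(x1,y0),(x0,y0),(x0,y1)]
    c=camera_params(n)
    uv=cv2.projectPoints(np.array([[a,b,z] for a,b in q],float),np.array(c["rvec"]),np.array(c["tvec"]),np.array([[c["fx"],0,c["cx"]],[0,c["fy"],c["cy"]],[0,0,1.]]),None)[0].reshape(-1,2).astype(np.float32)
    W,H=int((y1-y0)*s),int((x1-x0)*s)
    return cv2.warpPerspective(p,cv2.getPerspectiveTransform(uv,np.float32([[0,0],[W,0],[W,H],[0,H]])),(W,H))
def blobs(p,box,thr,amin):
    u0,v0,u1,v1=box; g=cv2.resize(p[v0:v1,u0:u1],None,fx=4,fy=4,interpolation=cv2.INTER_CUBIC).max(2)
    m=(g<thr).astype(np.uint8); cs,_=cv2.findContours(m,cv2.RETR_LIST,cv2.CHAIN_APPROX_NONE)
    for c in cs:
        if cv2.contourArea(c)>amin*16:
            yield (c.reshape(-1,2)+.5)/4-.5+[u0,v0]
E
python3 - <<'E'
from h import *
p=cv2.imread("pics/top0.png")
g=p.max(2); print(g[158,284:296:3],g[149,320],g[149,329],g[140,280],g[112,316])
for thr in (110,140):
  for c in blobs(p,(272,98,387,180),thr,60):
    for z in(.018,.028):
        w=np.array([ray("top",q,z)[:2] for q in c]); (cx,cy),r=cv2.minEnclosingCircle(w.astype(np.float32)); e=cv2.fitEllipse(w.astype(np.float32))
        print(thr,z,"px",c.mean(0).round(1),"c",np.round(e[0],4),"ax",np.round(e[1],4))
m=(g>150).astype(np.uint8); m=cv2.morphologyEx(m,cv2.MORPH_OPEN,np.ones((5,5)));cs,_=cv2.findContours(m[95:190,260:400],cv2.RETR_EXTERNAL,2); c=max(cs,key=cv2.contourArea).reshape(-1,2)+[260,95]
w=np.array([ray("top",q,.018)[:2] for q in c],np.float32); print("plate",cv2.minAreaRect(w))
cv2.imwrite("pics/crop.png",cv2.resize(p[90:205,225:395],None,fx=4.6,fy=4.6,interpolation=cv2.INTER_CUBIC))
E
```

```text
[122 121 119 121] 133 170 241 120
140 0.018 px [364.8 158.4] c [ 0.5418 -0.1823] ax [0.0681 0.0703]
140 0.028 px [364.8 158.4] c [ 0.5405 -0.1799] ax [0.0674 0.0696]
140 0.018 px [327.8 149.7] c [ 0.5611 -0.0916] ax [0.037  0.0381]
140 0.028 px [327.8 149.7] c [ 0.5596 -0.0901] ax [0.0366 0.0377]
140 0.018 px [289.5 157.7] c [0.5399 0.0011] ax [0.0776 0.0791]
140 0.028 px [289.5 157.7] c [0.5386 0.0018] ax [0.0768 0.0783]
140 0.018 px [328.9 148.7] c [ 0.5638 -0.0947] ax [0.0815 0.0821]
140 0.028 px [328.9 148.7] c [ 0.5622 -0.0931] ax [0.0807 0.0813]Traceback (most recent call last):
  File "<stdin>", line 7, in <module>
  File "h.py", line 4, in ray
    c=camera_params(n); R=cv2.Rodrigues(np.array(c["rvec"],float))[0]; t=np.array(c["tvec"],float)
ValueError: time passes only in moves, steps and waits
```

```bash
python3 - <<'E'
s=open('h.py').read()
s=s.replace("def ray(","import functools\ncp=functools.lru_cache(camera_params)\ndef ray(",1).replace("c=camera_params(n)","c=cp(n)")
open('h.py','w').write(s)
E
python3 - <<'E'
from h import *
p=cv2.imread("pics/top0.png"); g=p.max(2)
m=(g>150).astype(np.uint8); m=cv2.morphologyEx(m,cv2.MORPH_OPEN,np.ones((5,5)));cs,_=cv2.findContours(m[95:190,260:400],cv2.RETR_EXTERNAL,2); c=max(cs,key=cv2.contourArea).reshape(-1,2)+[260,95]
w=np.array([ray("top",q,.018)[:2] for q in c],np.float32); print("plate",cv2.minAreaRect(w))
for nm,uv,z in(("small",(242,196),.01),("pivot",(329,117),.03),("armend",(311,109),.03)): print(nm,ray("top",uv,z))
cv2.imwrite("pics/crop.png",cv2.resize(p[90:205,225:395],None,fx=4.6,fy=4.6,interpolation=cv2.INTER_CUBIC))
E
```

```text
plate ((0.5807884335517883, -0.09626168012619019), (0.23183239996433258, 0.34101688861846924), 0.8247179985046387)
small [0.44499356 0.11568939 0.01      ]
pivot [ 0.63914443 -0.09217941  0.03      ]
armend [ 0.65813042 -0.0484784   0.03      ]
```

View pics/crop.png

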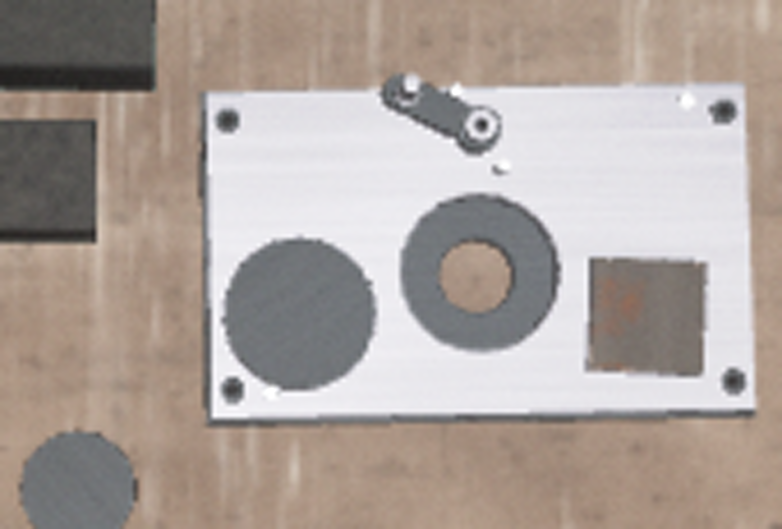

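The crop confirms it. The plain dark disc (crop (300,313), measured about 79 mm across) is the larger blank on the plate; the one on the table is about 60 mm. The keeper's pivot is at crop (481,125) and its peg top at (410,85), so the keeper is parked. I'll go behind the blank on its +y side with the fingers 60 mm apart as a cradle.

```bash
cat >> h.py <<'E'
from scipy.spatial.transform import Rotation as Ro
def rel(xyz,yaw=None):
    "shift (mm) and turn in tool axes to reach xyz, tool down with tool-x at yaw deg"
    s=observe(); R=Ro.from_quat(s["tcp_rot"]); d=R.inv().apply(np.array(xyz)-s["tool_pos"])*1000
    w=0 if yaw is None else (R.inv()*Ro.from_euler("z",yaw,degrees=True)*Ro.from_euler("x",np.pi)).as_rotvec()
    print("shift",np.round(d,1),"turn",np.round(w,3))
def st():
    s=observe(); print(round(s["time"],2),np.round(s["tool_pos"],4),"yaw",Ro.from_quat(s["tcp_rot"]).as_matrix()[:2,0].round(3),"F",np.round(s["contact_force"],1),s["gripper_width"])
E
python3 - <<'E'
from h import *
B=np.array([.539,.0018]);N=np.array([.5635,-.0945]);u=(N-B)/np.linalg.norm(N-B);print(u,np.linalg.norm(N-B))
S=B-u*.046; print(S); rel([*S,.24],np.degrees(np.arctan2(-u[1],-u[0])))
P=ray("top",(329.6,117.2),.035);G=ray("top",(314.1,108.5),.051);print("pivot",P,"peg",G,"r",np.linalg.norm((G-P)[:2]),"dN",np.linalg.norm(P[:2]-N),"yaw",np.degrees(np.arctan2(*(P[:2]-N)[::-1])))
for uv in((270.7,180.9),(389.1,179.1),(269.6,110),(387,108.9)):print(ray("top",uv,.018))
E
```

```text
[ 0.24655899 -0.96912779] 0.09936770098980854
[0.52765829 0.04637988]
shift [ 507.6 -348.2    2.2] turn [-1.000e-03 -1.000e-03 -1.442e+00]
pivot [ 0.63751503 -0.09283833  0.035     ] peg [ 0.65415818 -0.05342668  0.051     ] r 0.04278168369313661 dN 0.07403368019603368 yaw 1.286102630898354
[0.48259336 0.04624927 0.018     ]
[ 0.49176107 -0.24049757  0.018     ]
[0.65715973 0.05167555 0.018     ]
[ 0.6641444  -0.23569347  0.018     ]
```

```bash
python3 -m inch '[[[50,-34,0],[0,0,-0.18]],[[100,-69,0],[0,0,-0.36]],[[150,-103,0],[0,0,-0.54]],[[200,-138,0],[0,0,-0.72]],[[250,-172,0],[0,0,-0.90]],[[300,-206,0],[0,0,-1.08]],[[350,-240,0],[0,0,-1.26]],[[400,-275,0],[0,0,-1.442]]]' 60
python3 - <<'E'
from h import *
st(); rel([.5277,.0464,.05],104.27)
E
```

```text
time: 1.1
tool_pos: [0.4555, -0.0597, 0.2422]
tcp_rot: [0.611, 0.791, -0.0, 0.0]
contact_force: [1.7, -0.7, 0.2]
gripper_width: 0.06
gripper_force: 0.0
1.1 [ 0.4555 -0.0597  0.2422] yaw [-0.252  0.968] F [ 1.7 -0.7  0.2] 0.06000492986104581
shift [ 84.4  96.7 192.2] turn [-0.     0.     0.006]
```

```bash
python3 -m inch '[[[28,32,10],[0,0,0]],[[56,64,20],[0,0,0]],[[84,97,40],[0,0,0.006]],[[84,97,90],[0,0,0.006]],[[84,97,135],[0,0,0.006]],[[84,97,165],[0,0,0.006]],[[84,97,185],[0,0,0.006]],[[84,97,185],[0,0,0.006]]]'
python3 - <<'E'
from h import *
st(); rel([.5277,.0464,.036],104.27)
p,d=read_camera("scene"); cv2.imwrite("pics/s1.png",cv2.resize(p[130:280,170:370],None,fx=4,fy=4,interpolation=2))
E
```

```text
time: 2.1
tool_pos: [0.5268, 0.0436, 0.056]
tcp_rot: [0.616, 0.788, -0.001, -0.001]
contact_force: [0.1, -0.5, 0.2]
gripper_width: 0.06
gripper_force: 0.0
2.1 [0.5268 0.0436 0.056 ] yaw [-0.241  0.971] F [ 0.1 -0.5  0.2] 0.05997350165377884
shift [ 2.5  1.6 19.9] turn [-0.003 -0.001 -0.006]
```

View pics/s1.png

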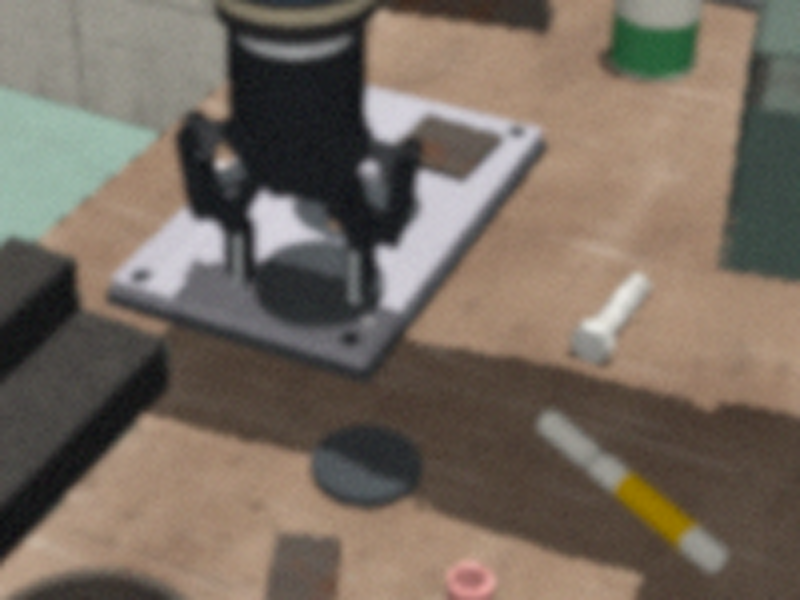

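The view shows the fingers above and behind the blank, straddling its rear rim at about crop (240,275) and (355,300), with nothing in the way. I'll lower them and feel for the plate's face.

```bash
python3 -m inch '[[[4,1.5,8],[0,0,0]],[[4,1.5,16],[0,0,0]],[[4,1.5,23],[0,0,0]],[[4,1.5,25],[0,0,0]],[[4,1.5,25],[0,0,0]],[[4,1.5,26.5],[0,0,0]],[[4,1.5,26.5],[0,0,0]],[[4,1.5,26.5],[0,0,0]]]'
```

```text
time: 3.15
tool_pos: [0.5286, 0.048, 0.0309]
tcp_rot: [0.616, 0.788, 0.0, 0.0]
contact_force: [0.4, -0.9, -0.4]
gripper_width: 0.0599
gripper_force: 0.0
```

```bash
python3 -m inch '[[[0,0,1],[0,0,0]],[[0,0,1],[0,0,0]],[[0,0,1],[0,0,0]]]'; python3 -m inch '[[[0,0,1],[0,0,0]],[[0,0,1],[0,0,0]],[[0,0,1],[0,0,0]]]'
```

```text
time: 3.52
tool_pos: [0.5286, 0.048, 0.0298]
tcp_rot: [0.616, 0.788, -0.0, -0.0]
contact_force: [0.6, -0.6, 0.1]
gripper_width: 0.0599
gripper_force: 0.0
time: 3.9
tool_pos: [0.5286, 0.048, 0.0288]
tcp_rot: [0.616, 0.788, 0.0, 0.0]
contact_force: [0.4, -0.2, 0.7]
gripper_width: 0.0602
gripper_force: 0.0
```

```bash
python3 -m inch '[[[0,0,1.5],[0,0,0]],[[0,0,1.5],[0,0,0]],[[0,0,1.5],[0,0,0]]]'; python3 -m inch '[[[0,0,1],[0,0,0]],[[0,0,1],[0,0,0]],[[0,0,1],[0,0,0]]]'
```

```text
time: 4.28
tool_pos: [0.5286, 0.048, 0.0273]
tcp_rot: [0.616, 0.788, -0.0, -0.0]
contact_force: [-0.1, -0.5, 0.3]
gripper_width: 0.0601
gripper_force: 0.0
time: 4.65
tool_pos: [0.5286, 0.048, 0.0263]
tcp_rot: [0.616, 0.788, -0.0, -0.0]
contact_force: [0.7, 0.0, 0.0]
gripper_width: 0.0597
gripper_force: 0.0
```

```bash
python3 -m inch '[[[-8,0,0],[0,0,0]],[[-15,0,0],[0,0,0]],[[-22,0,0],[0,0,0]],[[-30,0,0],[0,0,0]],[[-38,0,0],[0,0,0]],[[-46,0,0],[0,0,0]],[[-54,0,0],[0,0,0]],[[-62,0,0],[0,0,0]]]'; python3 - <<'E'
from h import *
st()
N=np.array([.5635,-.0945]);u=np.array([.2466,-.9691]);T=N-u*.0375; rel([*T,.0263],104.27)
p,d=read_camera("scene"); q,d=read_camera("top")
a=cv2.resize(p[130:240,180:330],None,fx=4,fy=4,interpolation=2); b=cv2.resize(q[90:200,230:400],None,fx=3,fy=3,interpolation=2)
b=cv2.copyMakeBorder(b,0,0,0,0,0); c=np.zeros((600,800,3),np.uint8); c[:250,:300]=cv2.resize(b,(300,250)) ; c[:440,200:800]=a; c[0:250,0:300]=cv2.resize(q[90:200,255:395],(300,250)); cv2.imwrite("pics/s2.png",c[:440])
E
```

```text
time: 5.65
tool_pos: [0.5436, -0.0127, 0.0263]
tcp_rot: [0.616, 0.788, -0.0, -0.0]
contact_force: [0.3, 2.2, 0.4]
gripper_width: 0.0603
gripper_force: 1.3
5.65 [ 0.5436 -0.0127  0.0263] yaw [-0.241  0.971] F [0.3 2.2 0.4] 0.060272709418228
shift [-46.7  -0.6  -0. ] turn [-0.    -0.    -0.006]
```

View pics/s2.png

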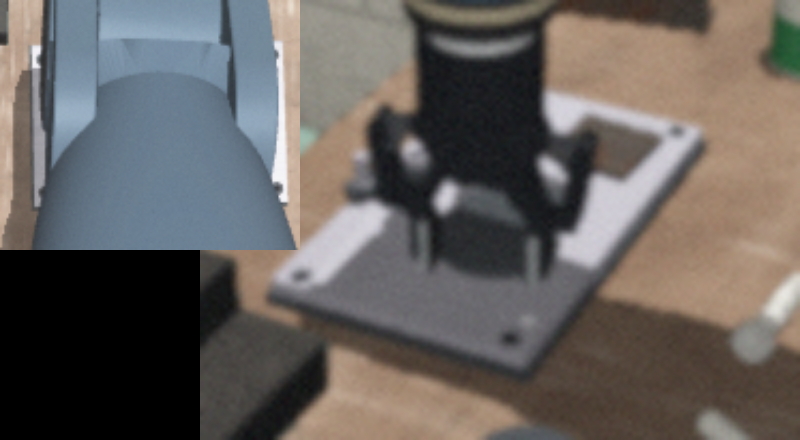

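The blank is cradled between the fingertips (picture (425,270) and (535,280)) and sliding towards the nest; the keeper is well clear. I'll push the remaining 47 mm.

```bash
python3 -m inch '[[[-8,-0.2,0],[0,0,0]],[[-16,-0.4,0],[0,0,0]],[[-22,-0.6,0],[0,0,0]],[[-28,-0.6,0],[0,0,0]],[[-33,-0.6,0],[0,0,0]],[[-37,-0.6,0],[0,0,0]],[[-40,-0.6,0],[0,0,0]],[[-42,-0.6,0],[0,0,0]]]'
python3 -m inch '[[[-1,0,0],[0,0,0]],[[-2,0,0],[0,0,0]],[[-3,0,0],[0,0,0]],[[-4,0,0],[0,0,0]],[[-5,0,0],[0,0,0]],[[-5,0,0],[0,0,0]]]'
python3 - <<'E'
from h import *
st()
p,d=read_camera("scene")
cv2.imwrite("pics/s3.png",cv2.resize(p[130:240,180:330],None,fx=5,fy=5,interpolation=2))
E
```

```text
time: 6.75
tool_pos: [0.553, -0.0535, 0.0262]
tcp_rot: [0.616, 0.788, -0.0, 0.0]
contact_force: [-1.3, 1.4, -1.7]
gripper_width: 0.0602
gripper_force: 1.0
time: 7.5
tool_pos: [0.5544, -0.0581, 0.0264]
tcp_rot: [0.616, 0.788, 0.0, 0.0]
contact_force: [0.2, -1.1, 0.2]
gripper_width: 0.0603
gripper_force: 0.0
7.5 [ 0.5544 -0.0581  0.0264] yaw [-0.241  0.971] F [ 0.2 -1.1  0.2] 0.060344874406877004
```

View pics/s3.png

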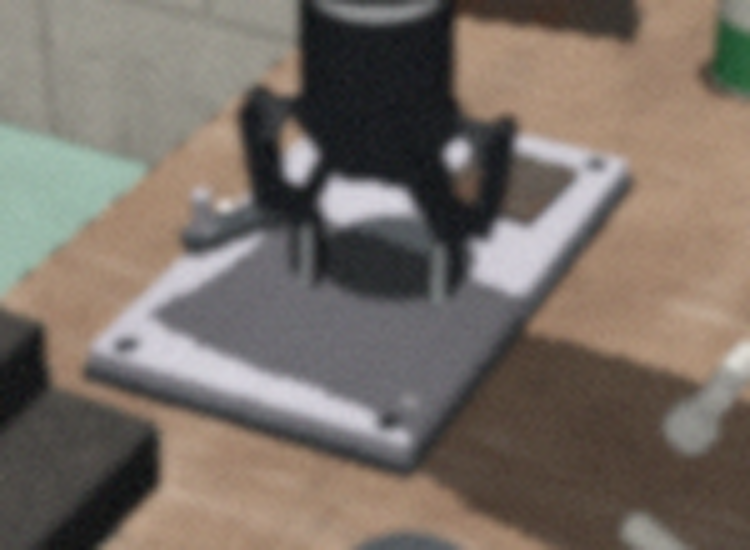

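The force has dropped to zero, which suggests the blank has fallen in. I'll lift and check.

```bash
python3 -m inch '[[[3,0,0],[0,0,0]],[[3,0,-20],[0,0,0]],[[3,0,-60],[0,0,0]],[[3,0,-100],[0,0,0]],[[30,0,-130],[0,0,0]],[[80,0,-130],[0,0,0]],[[110,0,-130],[0,0,0]],[[110,0,-130],[0,0,0]]]' 24
python3 - <<'E'
from h import *
st(); print(observe()["qpos"].round(3) if hasattr(observe()["qpos"],"round") else observe()["qpos"])
p,d=read_camera("scene"); c=cp("scene"); R=cv2.Rodrigues(np.array(c["rvec"]))[0];t=np.array(c["tvec"])
v,u=np.mgrid[130:240,180:330]; z=d[130:240,180:330]; X=np.stack([(u-c["cx"])/c["fx"]*z,(v-c["cy"])/c["fy"]*z,z],-1); W=(X-t)@R
def hh(cx,cy,r): 
    m=(np.hypot(W[...,0]-cx,W[...,1]-cy)<r)&(z>0); return m
for nm,(x,y),r in(("nestC",(.5635,-.0945),.017),("plateL",(.56,.0),.03),("plateR",(.51,-.11),.008)):
    m=hh(x,y,r); print(nm,m.sum(),np.median(W[m][:,2]) if m.any() else None)
m=hh(.5635,-.0945,.036)&(abs(W[...,2]-.018)<.02); A=np.c_[W[m][:,:2]-[.5635,-.0945],np.ones(m.sum())]; print("tilt fit",np.linalg.lstsq(A,W[m][:,2],rcond=None)[0],m.sum())
cv2.imwrite("pics/s4.png",cv2.resize(p[130:240,180:330],None,fx=5,fy=5,interpolation=2))
E
```

```text
time: 8.55
tool_pos: [0.5273, 0.0505, 0.1565]
tcp_rot: [0.615, 0.788, 0.0, -0.0]
contact_force: [-0.8, -0.5, -0.5]
gripper_width: 0.0236
gripper_force: 0.0
8.55 [0.5273 0.0505 0.1565] yaw [-0.243  0.97 ] F [-0.8 -0.5 -0.5] 0.023629653598920698
[ 0.095  0.304 -0.133  1.133  0.     1.421]
nestC 74 0.017229873787126898
plateL 272 0.01735678168444077
plateR 16 0.01820536664562953
tilt fit [0.00655554 0.00193324 0.01729941] 327
```

View pics/s4.png

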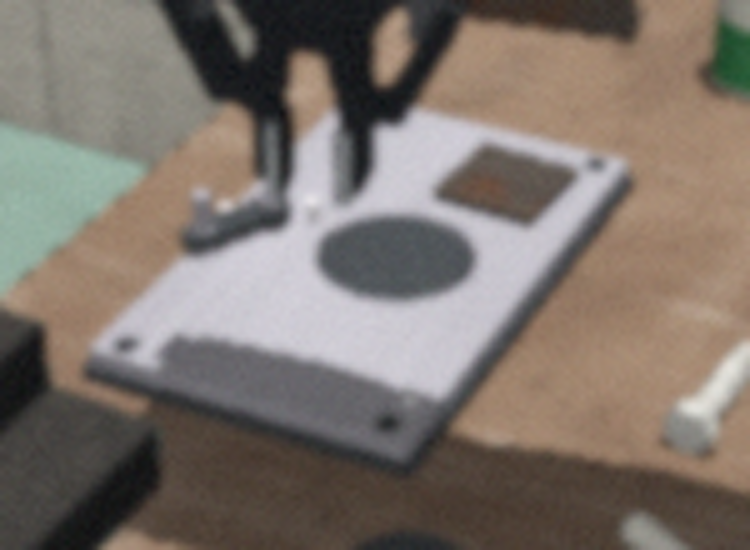

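The blank is flush and level in the nest: height 17.3 mm against 17.4 mm for the plate, tilt under 0.4°. The peg top is at crop (200,192) and the keeper is still parked. I'll check the peg position from this view, then straddle it.

```bash
python3 - <<'E'
from h import *
print(ray("scene",(220,168.4),.051))
P=np.array([.6378,-.0929]);G=np.array([.6542,-.0534]); a=np.degrees(np.arctan2(*(G-P)[::-1]));print(a); rel([*G,.10],a)
E
```

```text
[ 0.65447117 -0.05185708  0.051     ]
67.45226998805393
shift [-130.5   97.8   56.5] turn [0.    0.    0.638]
```

```bash
python3 -m inch '[[[-30,22,0],[0,0,0.15]],[[-70,52,10],[0,0,0.31]],[[-105,80,20],[0,0,0.47]],[[-130,98,40],[0,0,0.638]],[[-130.5,98,57],[0,0,0.638]],[[-130.5,98,57],[0,0,0.638]]]' 24
python3 - <<'E'
from h import *
st(); rel([.6543,-.0530,.049],67.45)
p,d=read_camera("scene")
cv2.imwrite("pics/s5.png",cv2.resize(p[110:210,180:300],None,fx=6,fy=6,interpolation=2))
E
```

```text
time: 9.35
tool_pos: [0.653, -0.0547, 0.0977]
tcp_rot: [0.832, 0.555, -0.001, -0.001]
contact_force: [-0.0, -0.9, 0.1]
gripper_width: 0.0241
gripper_force: 0.0
9.35 [ 0.653  -0.0547  0.0977] yaw [0.384 0.923] F [-0.  -0.9  0.1] 0.024112945350253653
shift [ 2.1  0.7 48.7] turn [-0.003  0.001 -0.   ]
```

View pics/s5.png

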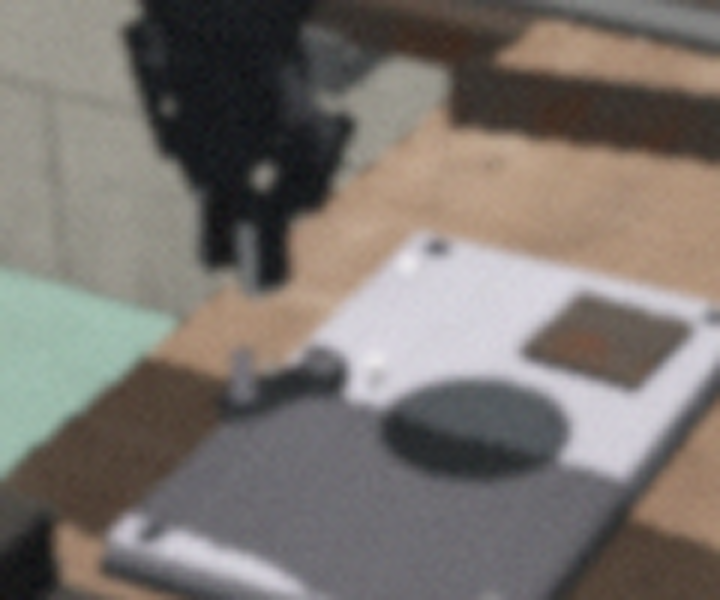

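The fingers stand right above the peg (crop (242,365)), with the gap at about (240,270). I'll lower them to straddle it.

```bash
python3 -m inch '[[[1,0.5,10],[0,0,0]],[[1,0.5,22],[0,0,0]],[[1,0.5,32],[0,0,0]],[[1,0.5,40],[0,0,0]],[[1,0.5,46],[0,0,0]],[[1,0.5,46],[0,0,0]],[[1,0.5,46],[0,0,0]]]'
python3 - <<'E'
from h import *
st()
s=observe();R=Ro.from_quat(s["tcp_rot"]);p0=s["tool_pos"]
P=np.array([.6378,-.0929,p0[2]])
# rotate current pose about pivot by k*10deg (world z)
for k in range(0,121,10):
    Q=P+Ro.from_euler("z",k,degrees=True).apply(p0-P); print(k,np.round(R.inv().apply(Q-p0)*1000,1),round(-np.radians(k),3))
E
```

```text
time: 10.28
tool_pos: [0.6553, -0.0536, 0.0536]
tcp_rot: [0.832, 0.555, 0.0, 0.0]
contact_force: [0.1, -0.1, -0.1]
gripper_width: 0.0237
gripper_force: 0.0
10.28 [ 0.6553 -0.0536  0.0536] yaw [0.385 0.923] F [ 0.1 -0.1 -0.1] 0.02369622217117263
0 [0. 0. 0.] -0.0
10 [-0.5 -7.5 -0. ] -0.175
20 [ -2.2 -14.8  -0. ] -0.349
30 [ -5.2 -21.7  -0. ] -0.524
40 [ -9.4 -27.9  -0. ] -0.698
50 [-14.6 -33.3  -0. ] -0.873
60 [-20.6 -37.8  -0. ] -1.047
70 [-27.3 -41.1  -0. ] -1.222
80 [-34.5 -43.2  -0. ] -1.396
90 [-42.  -44.1  -0. ] -1.571
100 [-49.5 -43.6  -0. ] -1.745
110 [-56.8 -41.8  -0. ] -1.92
120 [-63.7 -38.8  -0. ] -2.094
```

```bash
python3 -m inch '[[[-0.5,-7.5,4],[0,0,-0.175]],[[-2.2,-14.8,4],[0,0,-0.349]],[[-5.2,-21.7,4],[0,0,-0.524]],[[-9.4,-27.9,4],[0,0,-0.698]],[[-14.6,-33.3,4],[0,0,-0.873]],[[-20.6,-37.8,4],[0,0,-1.047]],[[-27.3,-41.1,4],[0,0,-1.222]],[[-34.5,-43.2,4],[0,0,-1.396]]]'
python3 - <<'E'
from h import *
st()
s=observe();R=Ro.from_quat(s["tcp_rot"]);p0=s["tool_pos"]
print(np.degrees(np.arctan2(p0[1]+.0929,p0[0]-.6378)),np.hypot(p0[1]+.0929,p0[0]-.6378))
P=np.array([.6378,-.0929,p0[2]])
for k in (8,16,24,30,34,36,38,40,42,44,46):
    a=np.radians(147.5+k); Q=P+.0425*np.array([np.cos(a),np.sin(a),0]); print(k,np.round(R.inv().apply(Q-p0)*1000,1),round(-np.radians(k),3))
p,d=read_camera("scene")
cv2.imwrite("pics/s6.png",cv2.resize(p[110:210,180:300],None,fx=6,fy=6,interpolation=2))
E
```

```text
time: 11.28
tool_pos: [0.6021, -0.0687, 0.0498]
tcp_rot: [0.278, 0.961, 0.0, 0.0]
contact_force: [1.3, -0.1, -1.3]
gripper_width: 0.0238
gripper_force: 0.7
11.28 [ 0.6021 -0.0687  0.0498] yaw [-0.845  0.534] F [ 1.3 -0.1 -1.3] 0.023781462833331636
145.78688322843897 0.04312155405047392
8 [-1.  -7.2 -0. ] -0.14
16 [ -2.2 -13.   -0. ] -0.279
24 [ -4.2 -18.6  -0. ] -0.419
30 [ -6.2 -22.6  -0. ] -0.524
34 [ -7.8 -25.1  -0. ] -0.593
36 [ -8.6 -26.3  -0. ] -0.628
38 [ -9.5 -27.5  -0. ] -0.663
40 [-10.4 -28.6  -0. ] -0.698
42 [-11.4 -29.8  -0. ] -0.733
44 [-12.4 -30.9  -0. ] -0.768
46 [-13.5 -31.9  -0. ] -0.803
```

View pics/s6.png

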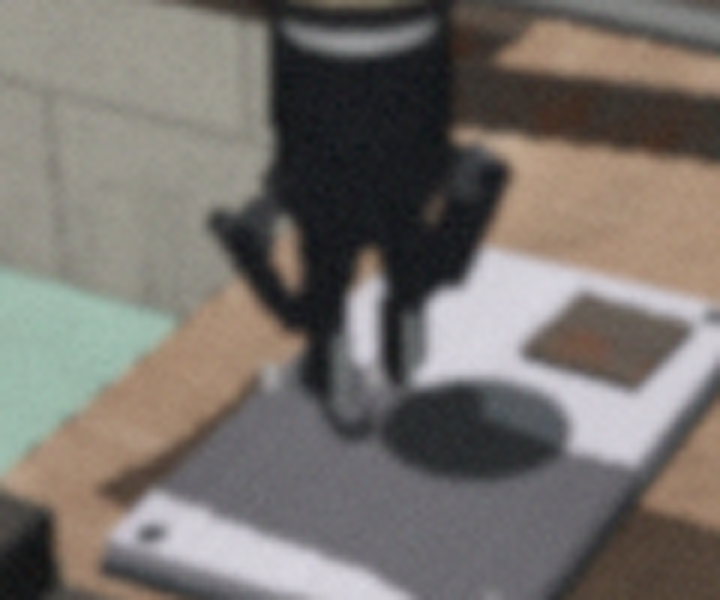

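The keeper is following, with the peg held between the fingers at about (350,390). I'll go on towards the stop.

```bash
python3 -m inch '[[[-1,-7.2,0],[0,0,-0.14]],[[-2.2,-13,0],[0,0,-0.279]],[[-4.2,-18.6,0],[0,0,-0.419]],[[-6.2,-22.6,0],[0,0,-0.524]],[[-7.8,-25.1,0],[0,0,-0.593]],[[-8.6,-26.3,0],[0,0,-0.628]],[[-8.6,-26.3,0],[0,0,-0.628]]]'; python3 -m inch '[[[0,-1.5,0],[0,0,-0.035]],[[0,-1.5,0],[0,0,-0.035]],[[0,-1.5,0],[0,0,-0.035]]]'; python3 -m inch '[[[0,-1.5,0],[0,0,-0.035]],[[0,-1.5,0],[0,0,-0.035]],[[0,-1.5,0],[0,0,-0.035]]]'
```

```text
time: 12.2
tool_pos: [0.5952, -0.0956, 0.0495]
tcp_rot: [-0.028, 1.0, -0.0, 0.0]
contact_force: [0.1, 0.1, 0.4]
gripper_width: 0.0242
gripper_force: 0.0
time: 12.58
tool_pos: [0.595, -0.097, 0.0493]
tcp_rot: [-0.046, 0.999, -0.0, -0.0]
contact_force: [-0.2, 0.7, 0.3]
gripper_width: 0.0242
gripper_force: 0.1
time: 12.95
tool_pos: [0.5952, -0.0986, 0.0493]
tcp_rot: [-0.064, 0.998, -0.0, -0.0]
contact_force: [0.3, 0.6, -0.3]
gripper_width: 0.0237
gripper_force: 0.1
```

```bash
for i in 1 2 3; do :; done; python3 -m inch '[[[0,-1,0],[0,0,0]],[[0,-1,0],[0,0,0]],[[0,-2,0],[0,0,0]],[[0,-2,0],[0,0,0]]]'; python3 -m inch '[[[0,-1,0],[0,0,0]],[[0,-1,0],[0,0,0]],[[0,-2,0],[0,0,0]],[[0,-2,0],[0,0,0]]]'
```

```text
time: 13.45
tool_pos: [0.5953, -0.1003, 0.0492]
tcp_rot: [-0.064, 0.998, 0.0, -0.0]
contact_force: [-2.3, 4.3, 0.6]
gripper_width: 0.0239
gripper_force: 2.2
time: 13.95
tool_pos: [0.5953, -0.1009, 0.0492]
tcp_rot: [-0.065, 0.998, 0.002, -0.0]
contact_force: [-3.1, 14.7, 3.9]
gripper_width: 0.024
gripper_force: 7.5
```

It's hard against the stop (15 N). I'll back off to the middle of the gap, lift straight up and clear away to the side.

```bash
python3 -m inch '[[[0,3,0],[0,0,0]],[[0,6,0],[0,0,0]],[[0,6,0],[0,0,0]],[[0,6,-10],[0,0,0]],[[0,6,-30],[0,0,0]],[[0,6,-70],[0,0,0]],[[0,6,-120],[0,0,0]],[[0,6,-150],[0,0,0]]]'
python3 -m inch '[[[60,0,0],[0,0,0]],[[110,0,0],[0,0,0]],[[110,0,0],[0,0,0]]]'
python3 - <<'E'
from h import *
st()
p,d=read_camera("top"); q,d=read_camera("scene")
a=cv2.resize(p[80:200,220:400],(540,360),interpolation=2); b=cv2.resize(q[125:245,180:330],(450,360),interpolation=2)
cv2.imwrite("pics/s7.png",cv2.resize(np.hstack([a,b]),(800,291)))
E
```

```text
time: 14.95
tool_pos: [0.5956, -0.0969, 0.2027]
tcp_rot: [-0.064, 0.998, -0.0, 0.002]
contact_force: [0.3, -0.6, -0.3]
gripper_width: 0.0238
gripper_force: 0.0
time: 15.32
tool_pos: [0.4831, -0.111, 0.2003]
tcp_rot: [-0.063, 0.998, -0.0, -0.0]
contact_force: [1.2, -0.5, -0.0]
gripper_width: 0.0238
gripper_force: 0.0
15.32 [ 0.4831 -0.111   0.2003] yaw [-0.992 -0.127] F [ 1.2 -0.5 -0. ] 0.02376906306066523
```

View pics/s7.png

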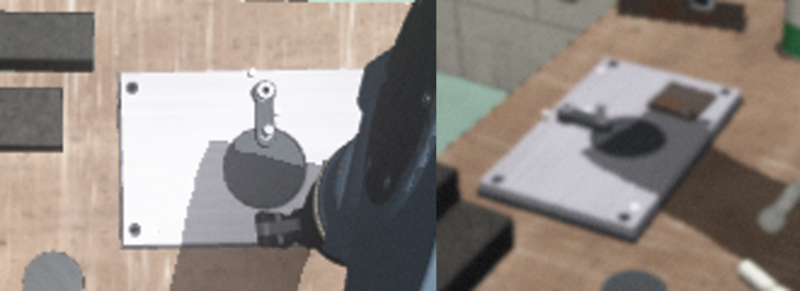

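The keeper now points from its pivot (265,90) to the nest's centre, with the peg at (267,130) and its side against the stop pin at (280,113). The blank is flush under it at (265,168), the coupon hasn't moved, and the robot is clear.

```bash
python3 -c "
from bench import *
print(close_job())"
```

```text
the job is handed in; nothing more can be done
None
```

The larger blank lies flush in the nest, the keeper stands over it against its stop, the other things were left where they lay, and the job was handed in at about 15 s; no verdict came back.

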